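# Clamp a glued flanged bush in the bench screw press

## Robot

A 6-joint arm with a two-finger parallel gripper is mounted at the origin on a cart in front of the work surface, level with it; the furniture and walls round the work are solid. World frame = base frame: x ahead of the robot, y to its left, z up, the work surface at z = 0. Lengths are in m, angles in degrees, forces in N, time in s.
With the tool pointing down it reaches from about 0.375 to 0.75 m from the base axis. Payload 9 kg.
Tool frame: the origin (TCP) lies where the fingers leave the gripper's body, on its centre line; the fingertips stand 73 mm ahead of it and the grasp point (between the pads) lies 54 mm ahead of it (robot.tip_reach is the distance from the TCP to the fingertips, in m); z points along the fingers, y is the line along which they close (so a half turn about z gives the same grasp; the last joint's range is limited). The gripper opens to 85 mm and grips with 20 to 120 N. Pads are 22 mm wide; open, the fingers measure 114 mm over their backs; the gripper's body (76 mm by 85 mm) begins 54 mm behind the grasp point. The pads swing forward as they close: fully open they stand 13 mm farther back than shut.
Start: joints at [-84.723, 5.964, 5.575, 89.605, 0, 77.527], TCP at [0.183, -0.571, 0.304] pointing down, gripper open.
Joint ranges: [-171.21, 171.21], [-48.23, 106.86], [-62.78, 66.21], [-105.2, 120.99], [-86.42, 89.51], [-180, 180]. Speed limits (degrees/s): [127.2, 127.2, 147.25, 180, 180, 180].

## Interface

Orientations are given as [roll, pitch, yaw] about the fixed x, y, z axes, in that order (R = Rz(yaw) Ry(pitch) Rx(roll)).
In Python, from plant import robot gives the robot as it stands. Calls block until the motion is done:
- robot.move_pose(position, orientation): joint-space move of the TCP to a pose.
- robot.line_to(position, vel=0.15, rotation=None, guard=None): straight line of the TCP; rotation=None keeps the orientation; vel is the mean speed in m/s. With guard (N) it stops when the force on the tool has changed by that much, and returns True; else False.
- robot.goto_joints(angles): joint-space move.
- robot.set_gripper(opening): finger opening in m; the grip force is fixed at half the most; returns when the fingers have stopped.
- robot.pause(seconds).
- robot.ik(position, orientation): joint angles nearest the present ones, or None.
- robot.observe(): the state.
- robot.grab_frame(name): name is "scene" or "top" or "wrist"; returns the picture (384x512x3 uint8, blue, green, red); there is no depth.
- robot.get_calibration(name): a dict with "vertical_fov" (degrees; the focal length in pixels is half the picture's height over the tangent of half this angle, whatever the lens; pixels are square), "cx", "cy" (the principal point, pixels), "rvec" (rotation vector, rad) and "tvec" (3), from world to camera coordinates, as OpenCV has them. Camera axes: x right, y down, z forward; pixel columns grow to the right and rows downward; lengths in m; the calibration is good to about 2 mm. A picture is of the moment at which its call begins: read the wrist's pose just before it. get_calibration takes no time and is no camera call; for the wrist camera it gives the pose at the moment of the call.
A pose or a line that the arm cannot do raises robot.IKError and nothing moves.
- robot.job_done(): hands the job in; it is judged then, once.
The state is a dict: "time": time; "q": joint angles; "qvel": joint speeds; "joint_torque": joint torques, N m; "tool_pos": TCP position; "tcp_rot": TCP orientation; "ft_force": force on the tool from outside, world axes, zero at the start; "torque": the same for the moment, N m; "gripper_width": finger opening in m; "gripper_force": force on a finger pad.
Only numpy, scipy, OpenCV 4.12 (cv2) and the standard library are available. Lean on these libraries where they do the work, as an engineer would, in place of code of your own. Each camera call takes 0.05 s, during which the arm holds its last target. There are 200 camera calls.

## Task

The flange washer on the screw press's slide table has just been glued: set the widest bronze bush upright over the spigot on to it and let go, push the slide table fully home under the press, then wind the handwheel down until you feel the foot bear on the bush and give it half a turn more, no further, so that the sprung foot clamps the joint without squeezing the glue out. Leave it clamped with your hand off, and do not knock the steel pin that stands among the bushes over or away.

Things in the scene. Friction and masses are not known exactly. Their poses are not given: they have to be found in the camera images.
- bush_60: the bush to clamp: the widest bronze (yellowish) bush, a plain ring 60 mm outside, 44 mm bore, 40 mm high, 0.2 to 0.4 kg, standing on the bench to the right of the press. Origin: centre of its underside, z up. Grip it across the outside. A smaller bronze bush, 40 mm across, also stands about; leave it.
- bush_50: bystander: steel bush 50 mm across and 60 mm high standing near the bronze one (they and the pin may have changed places). Origin: centre of its underside.
- pin_30: bystander: loose upright steel pin 30 mm across and 75 mm high standing near the bushes. Origin: centre of its underside.
- thrust_washer: the glued flange: a flat steel washer, 68 mm outside, 40 mm bore, 9 mm thick, lying loose round the spigot on the slide table, so that the bush's underside comes to rest 9 mm above the table. Origin: centre of its underside.
- press: the enamelled bench screw press, bolted down; base 185 x 345 x 22 mm. Origin: on the bench under the screw's axis; its x axis points from its front to its column (62 to 122 mm behind the axis), its y axis along the slide bed: the table is pulled out to -y and pushed home to +y. The head block reaches 0.20 m above the bench, the handwheel is 135 mm across.
- press_axis (a point): point on the vertical axis of screw, handwheel and foot, at the height of the slide table's top (36 mm above the bench).
- table_centre (a point): centre of the slide table's top face, at the foot of its spigot (moves with the table; axes as the press), 36 mm above the bench. The steel spigot is 34 mm in diameter and stands 30 mm above the table, its top coned. Guide rails beside the table rise level with its top.
- table_knob (a point): middle of the black upright push knob (25 mm in diameter, reaching from 50 to 92 mm above the bench) on the tongue at the outer end of the slide table, 125 mm from table_centre towards -y of the press. Push it towards +y of the press.
- slide_table (a joint): travel of the slide table in m: 0 pulled out for loading (as it starts), 0.15 home against the end stop with the spigot on the screw's axis. It needs about 5 N to slide.
- press_ram: the ram, with the round sprung foot (64 mm across) at its end; origin on the screw's axis, 150 mm above the bench with the screw fully up; goes down 12 mm a turn. The foot is set to a height of its own that no reading gives: it meets the bush after 0.2 to 1 turn from the start. Its springs then push with about 120 N almost at once and 4 N more per mm. The screw stays where it is left.
- press_wheel (a joint): angle of the handwheel in rad, growing clockwise seen from above, which lowers the ram (12 mm a turn). At 0 the crank stands straight towards -x of the press. It can start anywhere from 0 to 0.8.
- crank_grip (a point): middle of the black upright crank grip on the wheel's rim: 23 mm across, 28 mm down to the rim, 25 mm up; 60 mm from the screw's axis, about 0.275 m above the bench. It spins on its pin: hold it and go round without turning the hand. Slow winding takes about 6 N along the circle while free (about 3 N stays on a hand that stops) and 3 to 4 N more within a twelfth of a turn of the foot touching.
Mind the look-alikes: they are no part of the job. What is shaped like the bush_60 but blue, red or turquoise is not meant.

How it is judged (in metres and radians):
On the way, in this order (a step that is already met when the one before it is completed fails the run):
1. the bronze bush sits over the spigot, flat on the washer, and is let go (horizontal distance between bush_60 and table_centre below 0.006 m and z of bush_60 in the frame of table_centre between 0.006 and 0.012 m and angle between bush_60's own z axis and vertical below 0.06 rad and contact force between the fingers and bush_60 below 0.2 N), for 0.2 s.
2. the slide table is home with the bush still seated (all of step 1 and value of joint slide_table above 0.146 m), for 0.2 s.
3. the foot has come down on the bush (value of joint slide_table above 0.146 m and contact force between press_ram and bush_60 above 60 N), for 0.1 s.
At the end, for the whole second after the job is handed in: the bush is upright and flat on the washer over the spigot (within 6 mm of the spigot's axis), the table is home (within 4 mm), and the foot clamps the bush with 139 to 150 N, which is half a turn past contact give or take a tenth of a turn; the pin still stands (all of step 2 and contact force between press_ram and bush_60 between 139 and 150 N and horizontal distance between thrust_washer and table_centre below 0.005 m and angle between pin_30's own z axis and vertical below 0.1 rad); the robot touches nothing.
It fails at once if the bush is clamped with over 155 N (wound too far: the glue is squeezed out) (contact force between press_ram and bush_60 above 155 N).
It fails at once if the steel pin is shifted by over 30 mm (distance of pin_30 from where it was at the start of the episode above 0.03 m).
It also fails if it takes over 72 s, if anything falls off the work surface, if the arm or the gripper's body presses on something with over 40 N, if the wrist force passes 120 N, or if a joint passes its speed limit or range.

## Working session

There is one attempt and no reset: what is moved stays moved. The work goes in short steps, each a Python script; the robot and the scene stay as the last script left them, time stands still between calls to the robot, and variables do not carry over. Pictures are saved under pics/ and viewed, at most 10 in all, crops included, and the job is handed in when it is done.

```bash
mkdir -p pics; ls; python3 - <<'E'
from plant import robot
import cv2,numpy as np
a=robot.grab_frame("scene");b=robot.grab_frame("top");c=robot.grab_frame("wrist")
for n,i in zip(("scene","top","wrist"),(a,b,c)):
    cv2.imwrite(f"pics/{n}0.png",i)
    k=robot.get_calibration(n);print(n,{x:np.round(v,4).tolist() for x,v in k.items()})
    R=cv2.Rodrigues(np.array(k['rvec']))[0];print(-R.T@np.array(k['tvec']).ravel())
cv2.imwrite("pics/all0.png",cv2.resize(np.hstack([a,b]),(800,300)))
o=robot.observe();print(o)
E
```

```text
pics
scene {'vertical_fov': 43.0927, 'cx': 251.5319, 'cy': 182.6051, 'rvec': [1.8926, -0.707, 0.4766], 'tvec': [-0.4958, 0.2681, 1.2232]}
[-0.30324085 -1.07855658  0.74736429]
top {'vertical_fov': 54.9308, 'cx': 257.0563, 'cy': 193.7905, 'rvec': [2.1504, -2.0938, 0.2096], 'tvec': [-0.169, 0.5182, 1.0685]}
[ 0.30844188 -0.15312839  1.14902488]
wrist {'vertical_fov': 68.1489, 'cx': 254.2165, 'cy': 192.2016, 'rvec': [-2.3274, 1.6991, 0.2671], 'tvec': [-0.5986, -0.0399, 0.3804]}
[ 0.25631833 -0.54744775  0.37311315]
{'time': 0.15, 'q': array([-8.47228290e+01,  5.98895175e+00,  5.53793994e+00,  8.96043100e+01,
        7.17919030e-04,  7.75274242e+01]), 'qvel': array([ 0.05598338, -0.06405118,  0.25473513, -0.01247048,  0.02492265,
       -0.03097367]), 'joint_torque': array([ 3.34057258e-03, -5.57353199e+01,  5.04009211e+01,  1.23887000e-02,
       -2.78559755e-04,  7.69471995e-06]), 'tool_pos': array([ 0.18291856, -0.57125321,  0.30332559]), 'tcp_rot': array([-1.79946139e+02, -1.26489574e-02,  1.77497405e+01]), 'ft_force': array([ 0.43366789, -0.45920632,  0.03504239]), 'torque': array([-0.00886781, -0.01061109,  0.02522735]), 'gripper_force': 0.0, 'gripper_width': 0.0852888708481001}
```

View pics/top0.png

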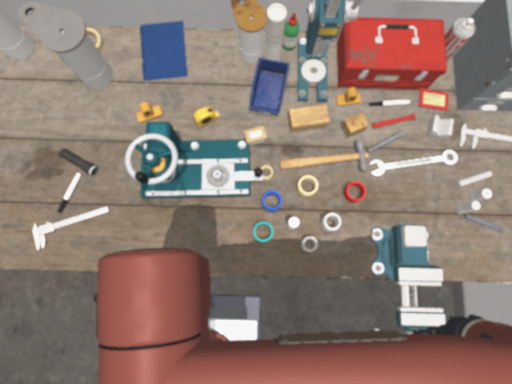

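View pics/scene0.png

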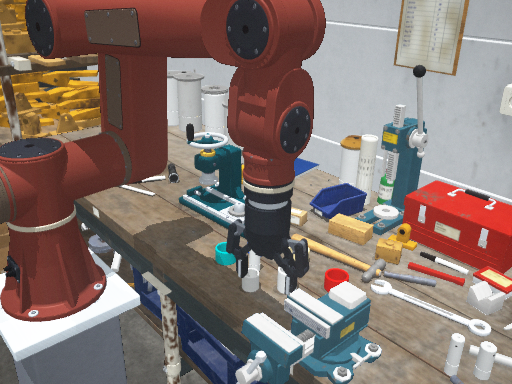

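The top view shows the press (wheel ~(152,160), spigot ~(217,175), knob ~(258,172)), the bronze bush at ~(308,185), a small bronze one at ~(267,171), and steel pieces at (293,222), (331,222) and (310,243). The scene view is mostly blocked by the arm. I'll zoom in on the top view.

```bash
cat > h.py <<'E'
import cv2,numpy as np
from plant import robot
def cam(n,k=None):
    k=k or robot.get_calibration(n)
    f=192/np.tan(np.radians(k['vertical_fov'])/2)
    K=np.array([[f,0,k['cx']],[0,f,k['cy']],[0,0,1]])
    R=cv2.Rodrigues(np.array(k['rvec'],float))[0];return K,R,np.array(k['tvec'],float).ravel()
def ray(c,uv,z):
    K,R,t=c;C=-R.T@t
    d=R.T@np.linalg.inv(K)@np.array([uv[0],uv[1],1.]);return C+d*(z-C[2])/d[2]
def proj(c,X):
    K,R,t=c;p=K@(R@np.array(X,float)+t);return p[:2]/p[2]
E
python3 - <<'E'
from h import *
i=cv2.imread("pics/top0.png");c=cam("top")
cr=i[110:260,115:355]
cv2.imwrite("pics/crop1.png",cv2.resize(cr,(800,500),interpolation=cv2.INTER_CUBIC))
hsv=cv2.cvtColor(i,cv2.COLOR_BGR2HSV)
def blobs(m,name,z):
    n,l,s,ce=cv2.connectedComponentsWithStats(m.astype(np.uint8))
    for k in range(1,n):
        x,y,w,h,a=s[k]
        if a>25 and 115<ce[k][0]<355 and 100<ce[k][1]<260:
            b=(x+(w-1)/2,y+(h-1)/2);print(name,s[k],b,np.round(ray(c,b,z),4))
H,S,V=[hsv[...,k] for k in range(3)]
blobs((V<60),'black',.275)
blobs((S<60)&(V>150),'white',.06)
blobs((H>18)&(H<32)&(S>60)&(V>150),'bronze',.04)
print(hsv[178,300:320].tolist())
E
```

```text
black [171 131  10  22  44] (np.float64(175.5), np.float64(141.5)) [0.6051 0.0505 0.275 ]
black [137 173  11  10  76] (np.float64(142.0), np.float64(177.5)) [0.5114 0.1254 0.275 ]
white [    0    57   512   157 26955] (np.float64(255.5), np.float64(135.0)) [ 0.7062 -0.1455  0.06  ]
white [248 129  15  10 104] (np.float64(255.0), np.float64(133.5)) [ 0.7111 -0.1438  0.06  ]
white [191 141   8   9  60] (np.float64(194.5), np.float64(145.0)) [0.6685 0.0414 0.06  ]
white [237 140  10   9  65] (np.float64(241.5), np.float64(144.0)) [ 0.6758 -0.1031  0.06  ]
white [249 140  16   5  29] (np.float64(256.5), np.float64(142.0)) [ 0.6836 -0.1492  0.06  ]
white [259 149   9   4  27] (np.float64(263.0), np.float64(150.5)) [ 0.6568 -0.1699  0.06  ]
white [317 149  12   7  35] (np.float64(322.5), np.float64(152.0)) [ 0.6571 -0.3529  0.06  ]
white [146 153   8   8  45] (np.float64(149.5), np.float64(156.5)) [0.6279 0.1766 0.06  ]
white [251 154   8  15  81] (np.float64(254.5), np.float64(161.0)) [ 0.6226 -0.1447  0.06  ]
white [ 145  157  120   39 2032] (np.float64(204.5), np.float64(176.0)) [0.5713
[... 2118 characters left out ...]
 [ 0.7168 -0.1453  0.04  ]
bronze [153 158  12  14  90] (np.float64(158.5), np.float64(164.5)) [0.6088 0.1528 0.04  ]
bronze [290 158  45   7 133] (np.float64(312.0), np.float64(161.0)) [ 0.6334 -0.3236  0.04  ]
bronze [261 165  13  16 100] (np.float64(267.0), np.float64(172.5)) [ 0.5926 -0.1842  0.04  ]
bronze [297 175  22  22 170] (np.float64(307.5), np.float64(185.5)) [ 0.5549 -0.3096  0.04  ]
[[20, 80, 204], [23, 65, 238], [25, 57, 244], [24, 59, 243], [24, 68, 236], [23, 77, 226], [21, 77, 218], [21, 79, 215], [20, 78, 215], [20, 77, 219], [23, 76, 225], [24, 71, 233], [24, 61, 242], [25, 53, 245], [24, 56, 244], [22, 69, 227], [18, 61, 183], [16, 52, 153], [14, 40, 145], [16, 49, 147]]
```

View pics/crop1.png

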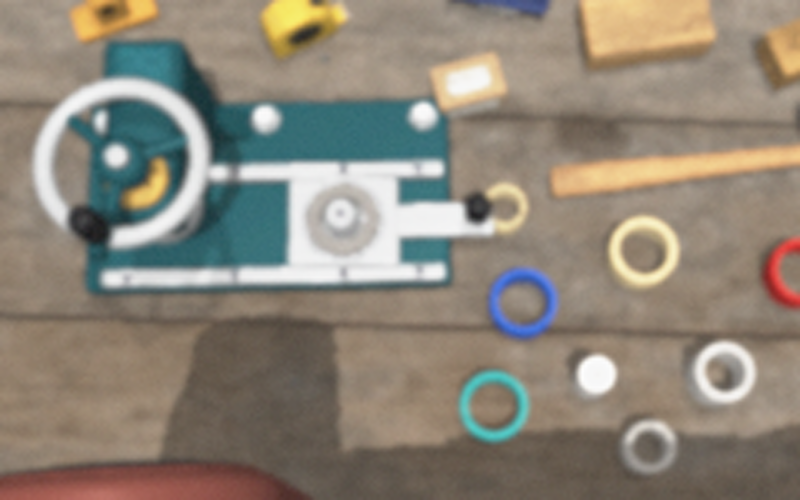

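The zoomed crop shows the wheel centre ~(122,162), crank grip (90,224), spigot (341,212), knob (477,208), bush_60 (644,251), small bronze bush (507,208), solid pin (597,375) and steel bush (724,372). One wrist view from above the middle should refine these positions.

```bash
python3 - <<'E'
from h import *
c=cam("top")
for n,(u,v),z in [("wheel",(122,162),.25),("crank",(90,224),.295),("spig",(341,212),.066),("washer",(343,219),.045),("knob",(477,206),.092),("bush",(644,251),.04),("b40",(507,208),.03),("pin",(597,375),.075)]:
    print(n,np.round(ray(c,(115+.3*u,110+.3*v),z),4))
robot.move_pose([0.47,-0.17,0.32],[180,0,0])
k=robot.get_calibration("wrist");w=robot.grab_frame("wrist");cv2.imwrite("pics/w1.png",w)
import json;json.dump({a:np.array(b).tolist() for a,b in k.items()},open("w1.json","w"))
o=robot.observe();print(o['time'],o['tool_pos'],o['ft_force'])
t=robot.grab_frame("top");cv2.imwrite("pics/top1.png",t)
E
```

```text
wheel [0.5668 0.1134 0.25  ]
crank [0.5075 0.1191 0.295 ]
spig [ 0.5783 -0.0336  0.066 ]
washer [ 0.577  -0.0334  0.045 ]
knob [ 0.5807 -0.1564  0.092 ]
bush [ 0.5555 -0.3117  0.04  ]
b40 [ 0.5955 -0.1848  0.03  ]
pin [ 0.4354 -0.2655  0.075 ]
2.0 [ 0.46985423 -0.17077521  0.31989789] [-0.68618808 -0.41801025  0.73117188]
```

View pics/w1.png

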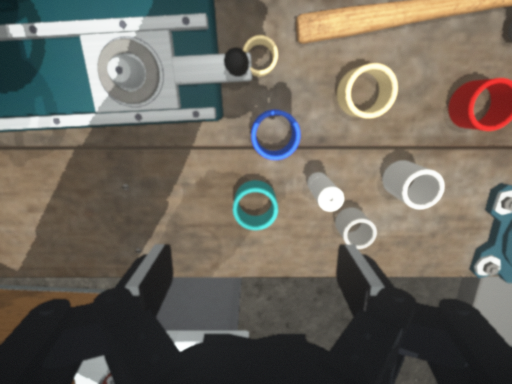

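The wrist view shows the spigot top at ~(117,68), washer centre ~(129,70), knob top ~(236,61), bush_60 ~(367,90), and the pin's top at (330,200). The table is slightly rotated. Next I'll measure these more exactly.

```bash
python3 - <<'E'
from h import *
import json
c=cam("wrist",json.load(open("w1.json")));ct=cam("top")
i=cv2.imread("pics/w1.png");g=cv2.cvtColor(i,cv2.COLOR_BGR2GRAY)
hsv=cv2.cvtColor(i,cv2.COLOR_BGR2HSV);H,S,V=[hsv[...,k] for k in range(3)]
m=((H>15)&(H<35)&(S>35)&(V>190)).astype(np.uint8);m[:55]=0;m[:,:320]=0;m[:,420:]=0
ys,xs=np.nonzero(m);print("bush px",xs.min(),xs.max(),ys.min(),ys.max(),len(xs))
cs,_=cv2.findContours(m,cv2.RETR_EXTERNAL,cv2.CHAIN_APPROX_NONE);q=max(cs,key=cv2.contourArea)
# outer contour incl. side; top rim centre from bright ring
print("fit",cv2.fitEllipse(q))
W=[ray(c,p[0],.04)[:2] for p in q];print("bush circle",cv2.minEnclosingCircle(np.array(W,np.float32)))
for n,p,z in [("spig",(117,68),.066),("washer",(129,70),.045),("knob",(236,61),.092),("pin",(330,200),.075)]:print(n,np.round(ray(c,p,z),4))
print("railW low",ray(c,(0,123),.036),ray(c,(213,114),.036)," up",ray(c,(0,27),.036),ray(c,(205,19),.036))
# top view rails & wheel circle (warm view)
t=cv2.imread("pics/top0.png")
print("railT low",ray(ct,(115+.3*102,110+.3*279),.036),ray(ct,(115+.3*447,110+.3*272),.036))
# wheel: white rim pixels -> plane z
for z in (.245,.25):
  hs=cv2.cvtColor(t,cv2.COLOR_BGR2HSV)
  mm=((hs[...,1]<40)&(hs[...,2]>170)).astype(np.uint8);
  P=[]
  yy,xx=np.nonzero(mm)
  for x,y in zip(xx,yy):
    w=ray(ct,(x,y),z)[:2];r=np.hypot(*(w-[.567,.1134]))
    if .052<r<.072:P.append(w)
  P=np.array(P);s=np.linalg.lstsq(np.c_[2*P,np.ones(len(P))],(P**2).sum(1),rcond=None)[0]
  print(z,len(P),s[:2],np.sqrt(s[2]+s[:2]@s[:2]))
  m1=(hs[...,2]<60);yy,xx=np.nonzero(m1[168:188,132:152]);print("crank",ray(ct,(xx.mean()+132,yy.mean()+168),.29))
cv2.imwrite("pics/crop2.png",cv2.resize(np.hstack([i[30:130,60:260],i[40:140,300:500]]),(800,200),interpolation=cv2.INTER_CUBIC))
E
```

```text
bush px 323 408 63 240 635
fit ((371.0058898925781, 90.4432144165039), (50.52210235595703, 57.63383483886719), 34.648799896240234)
bush circle ((0.5580554008483887, -0.30558013916015625), 0.031218592077493668)
spig [ 0.5807 -0.0261  0.066 ]
washer [ 0.5808 -0.0299  0.045 ]
knob [ 0.584  -0.1528  0.092 ]
pin [ 0.4367 -0.259   0.075 ]
railW low [0.52245567 0.1386434  0.036     ] [ 0.53268395 -0.12060175  0.036     ]  up [0.62563111 0.11033627 0.036     ] [ 0.63304183 -0.11640849  0.036     ]
railT low [0.51635585 0.18617191 0.036     ] [ 0.53160505 -0.13055812  0.036     ]
0.245 684 [0.56918204 0.11613715] 0.06093532878764245
crank [0.50809242 0.12041776 0.29      ]
0.25 708 [0.56815426 0.11503971] 0.060307844442534564
crank [0.50809242 0.12041776 0.29      ]
```

View pics/crop2.png

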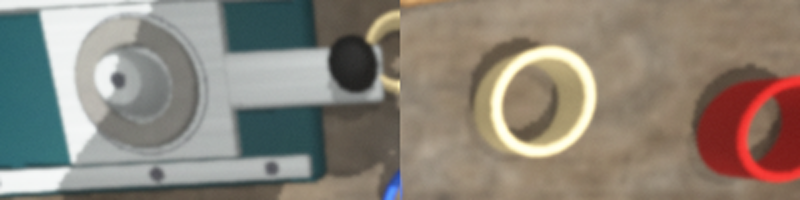

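Both cameras agree within a few mm, so I'll use the average. Now I'll pick up the bush and check it from hover.

```bash
python3 - <<'E'
from h import *
b=[.5565,-.3075]
robot.move_pose([*b,.18],[180,0,0])
print(robot.line_to([*b,.078],vel=.1,guard=10))
robot.set_gripper(.05)
o=robot.observe();print(o['time'],o['tool_pos'],o['gripper_width'],o['gripper_force'])
robot.line_to([*b,.20],vel=.2)
robot.move_pose([.578,-.0325,.20],[180,0,0])
c=robot.get_calibration("wrist")
w=robot.grab_frame("wrist");cv2.imwrite("pics/w2.png",w)
t=robot.grab_frame("top");cv2.imwrite("pics/top2.png",t)
o=robot.observe();print(o['time'],o['tool_pos'],o['gripper_width'],o['ft_force'])
cv2.imwrite("pics/v2.png",np.hstack([w[:, :],cv2.resize(t[110:260,130:330],(288,216))[:1].repeat(384,0)*0])[:, :512])
E
```

```text
False
4.45 [ 0.55695808 -0.30790339  0.07909327] 0.05823842531318751 64.83088891280431
6.375 [ 0.57814569 -0.03399894  0.19980484] 0.05842390868138188 [ 0.17265364 -0.40789018 -3.55367383]
```

View pics/w2.png

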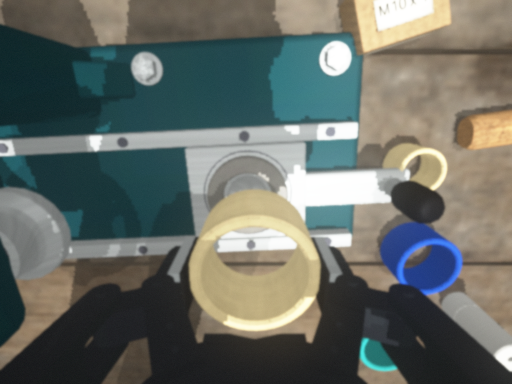

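The bush is held upright (rim centre column ~255). The washer behind it spans columns 204–288 with its top edge at row 150, so its centre is ~(246,190). I'll check the alignment numerically.

```bash
python3 - <<'E'
from h import *
c=cam("wrist");p=robot.observe()['tool_pos'];print(p)
print("washer@",ray(c,(246,190),.045),"left/right",ray(c,(204,190),.045),ray(c,(288,190),.045),"top",ray(c,(246,150),.045))
for x in (189,255,321): print(x,ray(c,(x,270),.161))
print("bottom rim",ray(c,(255,332),.161))
print("rail lo",ray(c,(70,250),.036),ray(c,(350,238),.036),"up",ray(c,(0,149),.036),ray(c,(357,129),.036))
print("foot",ray(c,(22,232),.12))
print("proj base/top expected",proj(c,[.578,-.034,.161]),proj(c,[.578,-.034,.121]), proj(c,[.578,-.034,.045]))
E
```

```text
[ 0.57814569 -0.03399894  0.19980484]
washer@ [ 0.5853801  -0.02678266  0.045     ] left/right [0.58545633 0.00802848 0.045     ] [ 0.58530388 -0.06158407  0.045     ] top [ 0.61860111 -0.02715758  0.045     ]
189 [ 0.5846296  -0.00497426  0.161     ]
255 [ 0.58457485 -0.03403921  0.161     ]
321 [ 0.58452012 -0.06309015  0.161     ]
bottom rim [ 0.55056103 -0.03398378  0.161     ]
rail lo [0.52482759 0.13692832 0.036     ] [ 0.5365935  -0.12069398  0.036     ] up [0.61842993 0.17596101 0.036     ] [ 0.63389479 -0.11658251  0.036     ]
foot [0.58349716 0.10097924 0.12      ]
proj base/top expected [254.93629228 282.7733251 ] [254.8321561  240.92325717] [254.72635863 198.40555779]
```

```bash
python3 - <<'E'
from h import *
i=cv2.imread("pics/w2.png")
cv2.imwrite("pics/crop3.png",cv2.resize(i[140:220,190:320],(780,480),interpolation=cv2.INTER_CUBIC))
E
```

```text
(no output)
```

View pics/crop3.png

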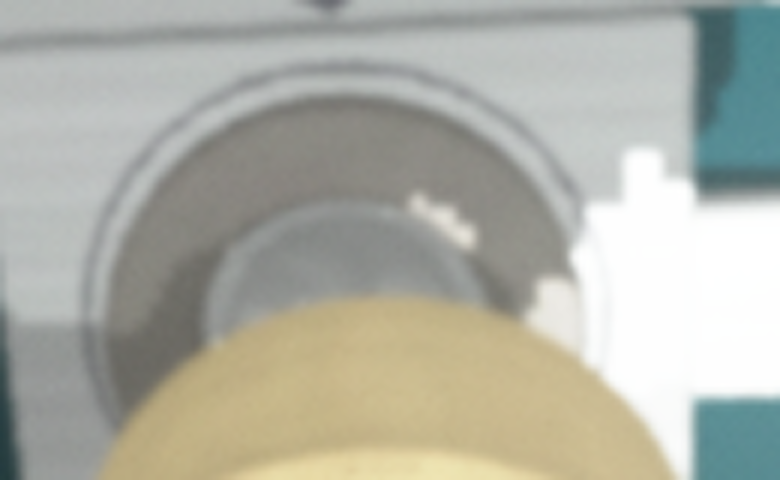

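```bash
python3 - <<'E'
from h import *
c=cam("wrist")
print("washer y",ray(c,(207.2,190),.045)[1],ray(c,(287,190),.045)[1],"x top",ray(c,(247,155.8),.045)[0]-.034)
for z in (.056,.06,.064): print("spigot",z,ray(c,(224.5,190),z)[1],ray(c,(271.7,190),z)[1],"x",ray(c,(248,173.4),z)[0]-.017)
t=cv2.imread("pics/top2.png");
E
```

```text
washer y 0.005375859235564738 -0.06075558150118762 x top 0.5799604711313938
spigot 0.056 -0.0101883853853772 -0.0473878301254152 x 0.5852488200042414
spigot 0.06 -0.010633657509553213 -0.04713650842630331 x 0.586241483415101
spigot 0.064 -0.011078929633729234 -0.04688518672719143 x 0.5872341468259606
```

The washer and spigot lie ~3.5 mm towards +y of the held bush. With the cameras' known biases removed, the target is about (0.579, −0.030). I'll lower it with a guard.

```bash
python3 - <<'E'
from h import *
P=[.579,-.030]
robot.line_to([*P,.165],vel=.1)
robot.pause(.2);o=robot.observe();print(o['tool_pos'],o['ft_force'])
g=robot.line_to([*P,.1235],vel=.05,guard=6)
o=robot.observe();print(g,o['time'],o['tool_pos'],o['ft_force'],o['gripper_width'])
E
```

```text
[ 0.57941832 -0.03015321  0.16585781] [ 0.08391448  0.80788663 -2.02864289]
True 7.85 [ 0.57838125 -0.02984494  0.12411325] [-0.67932117  1.34959314  5.46165219] 0.05843321658552845
```

The bush has seated: TCP z of 0.124 puts its underside at 0.045. I'll release it, then grip the knob and push the table home.

```bash
python3 - <<'E'
from h import *
robot.set_gripper(.085);robot.pause(.3)
p=robot.observe()['tool_pos']
robot.line_to([p[0],p[1],.22],vel=.2)
q=robot.ik([.583,-.155,.20],[180,0,-90]);print(q, robot.ik([.577,.0,.129],[180,0,-90]))
robot.move_pose([.583,-.155,.20],[180,0,-90])
cv2.imwrite("pics/w4.png",robot.grab_frame("wrist"));cv2.imwrite("pics/s4.png",robot.grab_frame("scene"))
robot.set_gripper(.055)
print(robot.line_to([.583,-.155,.130],vel=.1,guard=8))
robot.set_gripper(.015)
o=robot.observe();print(o['time'],o['tool_pos'],o['ft_force'],o['gripper_width'],o['gripper_force'])
E
```

```text
[ -27.29445489    6.858137     -4.26851529   78.87334771    0.
 -117.29445489] [ -12.97994888    4.49243149  -14.26853081   71.2390377     0.
 -102.97994888]
False
14.9667 [ 0.58556894 -0.15529014  0.131623  ] [12.16331886  1.19024039 -2.23185875] 0.023338653109755414 58.91938753193244
```

View pics/s4.png

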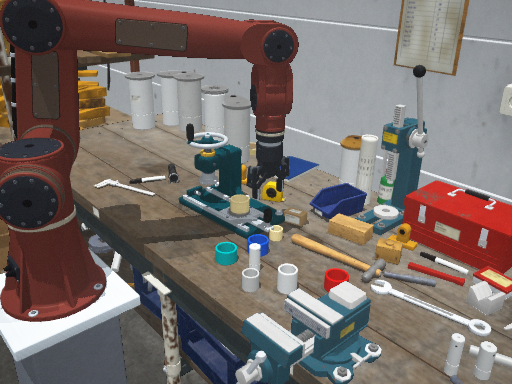

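The bush is standing on the table over the spigot, and the knob is gripped. Now I'll push home.

```bash
python3 - <<'E'
from h import *
robot.line_to([.587,-.155,.130],vel=.03)
o=robot.observe();p0=o['tool_pos'];print(o['time'],p0,o['ft_force'])
g=robot.line_to([.587-.04*.156,-.155+.156,.130],vel=.07,guard=22)
robot.pause(.1)
o=robot.observe();p=o['tool_pos'];print(g,o['time'],p,o['ft_force'],np.hypot(*(p-p0)[:2]))
E
```

```text
15.25 [ 0.58635681 -0.1552363   0.13150084] [-1.05274752e+01  4.73769273e-03  1.21403864e+01]
True 17.3417 [ 0.57907753 -0.00507382  0.13157118] [-1.86911733 -1.11378998  4.07479145] 0.1503388128049411
```

Travel was 0.1503 m, so the table is home, and the press's rotation comes out at ~2.7°. Now I'll release and look at the crank from above.

```bash
python3 - <<'E'
from h import *
robot.set_gripper(.05)
p=robot.observe()['tool_pos']
robot.line_to([p[0],p[1],.20],vel=.2)
robot.move_pose([.50,-.0,.42],[180,0,-45])
robot.move_pose([.505,.122,.43],[180,0,0])
robot.pause(.1)
c=cam("wrist");w=robot.grab_frame("wrist");cv2.imwrite("pics/w5.png",w)
o=robot.observe();print(o['time'],o['tool_pos'],o['ft_force'])
np.savez("w5.npz",K=c[0],R=c[1],t=c[2])
E
```

```text
24.0167 [0.50500001 0.12198519 0.42998238] [-0.24390564  0.19404039  0.69630599]
```

View pics/w5.png

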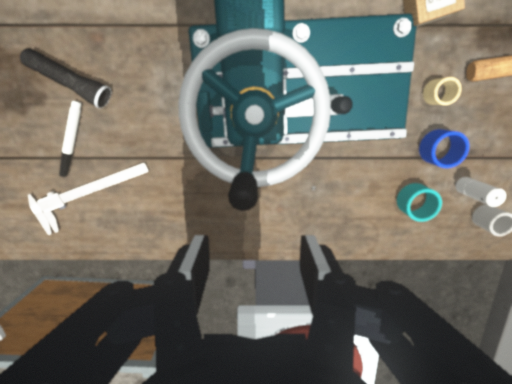

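The wheel is seen from above: rim centre ~(255,108), with the crank's black grip at ~(243,190).

```bash
python3 - <<'E'
from h import *
d=np.load("w5.npz");c=(d['K'],d['R'],d['t'])
i=cv2.imread("pics/w5.png");h=cv2.cvtColor(i,cv2.COLOR_BGR2HSV)
m=(h[...,2]<45);yy,xx=np.nonzero(m[165:215,225:265]);xx=xx+225;yy=yy+165
print("grip px",xx.min(),xx.max(),yy.min(),yy.max(),xx.mean(),yy.mean())
for z in (.26,.275,.29,.30):print(z,ray(c,(xx.mean(),yy.mean()),z), ray(c,((xx.min()+xx.max())/2,yy.max()),z),ray(c,(xx.min(),190),z)[1],ray(c,(xx.max(),190),z)[1])
for z in (.242,.25):print("rim",z,ray(c,(180,108),z)[:2],ray(c,(330,108),z)[:2],ray(c,(255,28),z)[:2],ray(c,(255,188),z)[:2])
print("knob",ray(c,(343,103),.092))
print("proj axis",proj(c,[.5725,.1195,.247]))
E
```

```text
grip px 229 256 173 209 242.69851951547778 191.41184387617767
0.26 [0.50620564 0.13268113 0.26      ] [0.48952872 0.13307496 0.26      ] 0.14478464849827005 0.1208965895968916
0.275 [0.51095361 0.13202284 0.275     ] [0.49531993 0.13239203 0.275     ] 0.14336921972877104 0.12097549033032927
0.29 [0.51570159 0.13136455 0.29      ] [0.50111114 0.13170911 0.29      ] 0.14195379095927202 0.12105439106376692
0.3 [0.5188669 0.1309257 0.3      ] [0.50497194 0.13125383 0.3       ] 0.14101017177960598 0.12110699155272536
rim 0.242 [0.57672912 0.18711158] [0.57666698 0.05648375] [0.63842586 0.1217994 ] [0.50390243 0.12175364]
rim 0.25 [0.57689598 0.18509585] [0.57683576 0.05852184] [0.63667806 0.12181052] [0.50632934 0.12176618]
knob [0.58006295 0.0009945  0.092     ]
proj axis [257.66059614 113.2251292 ]
```

The axis is ≈(0.572, 0.1195) and the crank is ~10° clockwise from world −x. I'll grip the crank and wind 54° first, which is still free travel.

```bash
cat > wind.py <<'E'
from h import *
import json
A=np.array([.572,.1195])
def wind(phi0,phi1,r,z,step=6,vel=.04,stop=None):
    """clockwise, angles in deg from world -x; radial force relaxes r, vertical force relaxes z"""
    log=[];phi=phi0
    while phi<phi1-1e-6:
        phi=min(phi+step,phi1);a=np.radians(phi)
        n=np.array([-np.cos(a),np.sin(a)]);t=np.array([np.sin(a),np.cos(a)])
        robot.line_to([*(A+r*n),z],vel=vel)
        o=robot.observe();F=o['ft_force'];fr=F[:2]@n;ft=-F[:2]@t
        p=o['tool_pos'];d=p[:2]-A
        log.append((phi,ft,fr,F[2],r,z))
        print(f"{o['time']:.2f} phi {phi:.1f} act {np.degrees(np.arctan2(d[1],-d[0])):.1f} R {np.hypot(*d):.4f} Ft {ft:.2f} Fr {fr:.2f} Fz {F[2]:.2f} w {o['gripper_width']:.4f}")
        r+=np.clip(fr/25000,-.0006,.0006);z+=np.clip(F[2]/40000,-.0004,.0004)
        if stop and stop(log):break
    json.dump([phi,r,z],open("st.json","w"));return log
E
python3 - <<'E'
from wind import *
P=[.513,.130]
robot.line_to([*P,.40],vel=.15)
print(robot.line_to([*P,.334],vel=.08,guard=6))
robot.set_gripper(.015)
o=robot.observe();print(o['time'],o['tool_pos'],o['ft_force'],o['gripper_width'])
d=o['tool_pos'][:2]-A;phi=np.degrees(np.arctan2(d[1],-d[0]));print(phi,np.hypot(*d))
wind(phi,phi+54,np.hypot(*d),.334)
E
```

```text
Traceback (most recent call last):
plant.IKError: the arm cannot follow that straight line within its joint ranges
```

```bash
python3 - <<'E'
from wind import *
o=robot.observe();print(o['q'],o['tool_pos'],o['tcp_rot'])
for z in (.43,.40,.36,.334):
    q=robot.ik([.513,.13,z],[180,0,0]);print(z,None if q is None else np.round(q,1))
for a in range(0,360,45):
    a=np.radians(a);q=robot.ik([*(A+.06*np.array([-np.cos(a),np.sin(a)])),.334],[180,0,0]);print(None if q is None else np.round(q,1))
E
```

```text
[-8.65605579e-01 -3.99690971e+00  8.85400604e+00  1.02853581e+02
  8.62569785e-05  1.79129264e+02] [0.50500001 0.12198519 0.42998238] [-1.79999873e+02  2.66319052e-03  5.13053038e-03]
0.43 [   0.    -2.3   10.5  102.8    0.  -180. ]
0.4 [   0.    -3.8    5.8   99.6    0.  -180. ]
0.36 [   0.    -5.2    0.2   95.4    0.  -180. ]
0.334 [   0.    -5.9   -3.1   92.7    0.  -180. ]
[ -1.1  -6.5  -3.7  92.8   0.  178.9]
[   3.5   -1.6    1.    92.6    0.  -176.5]
[   4.9    6.4    9.2   92.8    0.  -175.1]
[   3.    12.9   16.3   93.4    0.  -177. ]
[ -0.9  14.3  18.   93.7   0.  179.1]
[ -4.9  10.   13.   93.1   0.  175.1]
[ -7.1   2.1   4.7  92.6   0.  172.9]
[ -5.7  -4.9  -2.2  92.7   0.  174.3]
```

J6 sits at its ±180° limit, so I'll use a yaw of 20° and stay clear of it.

```bash
python3 - <<'E'
from wind import *
P=[.513,.130]
robot.move_pose([*P,.40],[180,0,20])
print(robot.line_to([*P,.334],vel=.08,guard=6))
robot.set_gripper(.015)
o=robot.observe();print(o['time'],o['tool_pos'],o['ft_force'],o['gripper_width'])
d=o['tool_pos'][:2]-A;phi=np.degrees(np.arctan2(d[1],-d[0]));print(phi,np.hypot(*d))
wind(phi,phi+54,np.hypot(*d),.334)
E
```

```text
False
25.7667 [0.51303693 0.13037654 0.33465834] [-1.99494913  3.51334499  4.66332722] 0.022035574809793363
10.451499765518122 0.05995784018436737
26.08 phi 16.5 act 16.1 R 0.0601 Ft 2.75 Fr 3.07 Fz 5.76 w 0.0223
26.39 phi 22.5 act 22.0 R 0.0603 Ft 3.96 Fr 4.12 Fz 4.82 w 0.0221
26.70 phi 28.5 act 28.1 R 0.0605 Ft 3.56 Fr 3.69 Fz 3.80 w 0.0222
27.01 phi 34.5 act 34.2 R 0.0607 Ft 2.52 Fr 2.40 Fz 2.49 w 0.0224
27.32 phi 40.5 act 40.2 R 0.0609 Ft 3.08 Fr 5.04 Fz 0.54 w 0.0220
27.62 phi 46.5 act 46.2 R 0.0611 Ft 2.84 Fr 3.78 Fz 0.42 w 0.0220
27.93 phi 52.5 act 52.2 R 0.0613 Ft 3.44 Fr 4.20 Fz -1.89 w 0.0220
28.24 phi 58.5 act 58.2 R 0.0615 Ft 3.66 Fr 3.98 Fz -2.92 w 0.0221
28.55 phi 64.5 act 64.2 R 0.0616 Ft 2.20 Fr 2.66 Fz -4.00 w 0.0220
```

Winding is smooth, with ~3 N of residual tangential force. The wheel sinks with the screw, so I'll add a z feed-forward and wind until the foot touches.

```bash
sed -i 's#z+=np.clip(F\[2\]/40000,-.0004,.0004)#z+=np.clip(F[2]/40000,-.0004,.0004)-.012*step/360#' wind.py; python3 - <<'E'
from wind import *
phi,r,z=json.load(open("st.json"))
st=lambda L:len(L)>=2 and L[-1][1]>5.0 and L[-2][1]>5.0
wind(phi,10.45+372,r,z,stop=st)
E
```

```text
28.86 phi 70.5 act 70.2 R 0.0618 Ft 2.85 Fr 4.26 Fz -5.87 w 0.0216
29.17 phi 76.5 act 76.2 R 0.0619 Ft 2.79 Fr 3.73 Fz -4.50 w 0.0221
29.48 phi 82.5 act 82.3 R 0.0620 Ft 2.83 Fr 3.37 Fz -5.53 w 0.0222
29.78 phi 88.5 act 88.3 R 0.0621 Ft 2.67 Fr 4.40 Fz -6.26 w 0.0218
30.09 phi 94.5 act 94.4 R 0.0622 Ft 3.02 Fr 4.51 Fz -6.71 w 0.0224
30.41 phi 100.5 act 100.4 R 0.0623 Ft 3.49 Fr 3.45 Fz -7.25 w 0.0221
30.73 phi 106.5 act 106.5 R 0.0623 Ft 2.52 Fr 2.86 Fz -7.07 w 0.0222
31.04 phi 112.5 act 112.5 R 0.0623 Ft 1.92 Fr 1.56 Fz -7.74 w 0.0219
31.36 phi 118.5 act 118.5 R 0.0623 Ft 2.50 Fr 1.46 Fz -7.78 w 0.0220
31.68 phi 124.5 act 124.5 R 0.0623 Ft 2.92 Fr 0.39 Fz -6.03 w 0.0220
31.99 phi 130.5 act 130.5 R 0.0623 Ft 2.56 Fr -2.14 Fz -4.83 w 0.0221
32.31 phi 136.5 act 136.5 R 0.0622 Ft 3.30 Fr -3.51 Fz -3.65 w 0.0221
32.62 phi 142.5 act 142.5 R 0.0621 Ft 2.49 Fr -4.62 Fz -1.90 w 0.0218
32.94 phi 148.5 act 148.5 R 0.0619 Ft 3.57 Fr -4.11 Fz -2.81 w 0.0220
33.25 phi 154.5 act 154.4 R 0.0618 Ft 2.94 Fr -5.90 Fz -2.41 w 0.0218
33.56 phi 160.5 act 160.3 R 0.0615 Ft 3.04 Fr -5.05 Fz -2.34 w 0.0220

[... 1120 characters left out ...]
.71 w 0.0225
38.77 phi 262.5 act -98.6 R 0.0578 Ft 3.98 Fr -3.80 Fz -0.40 w 0.0220
39.07 phi 268.5 act -92.5 R 0.0577 Ft 3.39 Fr -3.30 Fz 0.05 w 0.0220
39.37 phi 274.5 act -86.3 R 0.0577 Ft 4.02 Fr -3.37 Fz 1.27 w 0.0222
39.67 phi 280.5 act -80.2 R 0.0577 Ft 2.21 Fr -1.84 Fz 5.37 w 0.0224
39.97 phi 286.5 act -74.0 R 0.0577 Ft 2.20 Fr -1.43 Fz 6.48 w 0.0219
40.27 phi 292.5 act -68.0 R 0.0576 Ft 3.00 Fr -1.62 Fz 6.98 w 0.0220
40.57 phi 298.5 act -62.1 R 0.0577 Ft 2.89 Fr 0.02 Fz 6.90 w 0.0219
40.87 phi 304.5 act -56.2 R 0.0577 Ft 4.09 Fr 0.41 Fz 6.79 w 0.0222
41.17 phi 310.5 act -50.3 R 0.0577 Ft 5.21 Fr -0.78 Fz 6.08 w 0.0224
41.47 phi 316.5 act -44.5 R 0.0578 Ft 5.34 Fr 1.01 Fz 5.17 w 0.0223
```

Tangential force starts rising at φ≈300°. A few more steps will confirm contact and show the plateau.

```bash
python3 - <<'E'
from wind import *
phi,r,z=json.load(open("st.json"))
wind(phi,phi+36,r,z)
E
```

```text
41.77 phi 322.5 act -38.7 R 0.0579 Ft 6.41 Fr 1.05 Fz 4.73 w 0.0218
42.07 phi 328.5 act -32.7 R 0.0580 Ft 6.93 Fr 1.93 Fz 4.23 w 0.0221
42.37 phi 334.5 act -26.7 R 0.0582 Ft 7.08 Fr 1.28 Fz 4.44 w 0.0221
42.67 phi 340.5 act -20.8 R 0.0583 Ft 8.13 Fr 1.53 Fz 4.34 w 0.0221
42.97 phi 346.5 act -14.8 R 0.0585 Ft 6.96 Fr 3.77 Fz 5.56 w 0.0218
43.27 phi 352.5 act -8.8 R 0.0587 Ft 7.18 Fr 3.85 Fz 4.77 w 0.0220
```

The ramp runs from ~298° to ~330°, so contact was at φ≈298°. I'll wind on to 478° about the refined centre, let go and lift clear.

```bash
python3 - <<'E'
import wind as W
from wind import *
phi,r,z=json.load(open("st.json"))
W.A=np.array([.573,.1216])
wind(350.6,478,.060,z)
robot.set_gripper(.05)
p=robot.observe()['tool_pos']
robot.line_to([p[0],p[1],.42],vel=.15)
robot.pause(.3)
cv2.imwrite("pics/s9.png",robot.grab_frame("scene"));cv2.imwrite("pics/w9.png",robot.grab_frame("wrist"))
o=robot.observe();print(o['time'],o['tool_pos'],o['ft_force'],o['gripper_width'])
E
```

```text
43.58 phi 356.6 act -4.6 R 0.0604 Ft 7.32 Fr 0.40 Fz 3.39 w 0.0223
43.88 phi 362.6 act 1.4 R 0.0604 Ft 7.65 Fr 0.63 Fz 2.81 w 0.0217
44.19 phi 368.6 act 7.4 R 0.0604 Ft 7.79 Fr 0.35 Fz 3.66 w 0.0222
44.50 phi 374.6 act 13.3 R 0.0605 Ft 7.54 Fr 1.18 Fz 3.64 w 0.0221
44.81 phi 380.6 act 19.3 R 0.0605 Ft 7.22 Fr 0.68 Fz 3.48 w 0.0226
45.12 phi 386.6 act 25.3 R 0.0605 Ft 6.83 Fr 0.56 Fz 2.59 w 0.0221
45.42 phi 392.6 act 31.2 R 0.0606 Ft 6.87 Fr 0.68 Fz 2.90 w 0.0222
45.73 phi 398.6 act 37.2 R 0.0606 Ft 6.91 Fr 1.96 Fz 2.42 w 0.0223
46.04 phi 404.6 act 43.2 R 0.0606 Ft 7.24 Fr 0.44 Fz 3.16 w 0.0220
46.35 phi 410.6 act 49.1 R 0.0606 Ft 7.11 Fr 0.72 Fz 2.23 w 0.0223
46.66 phi 416.6 act 55.1 R 0.0606 Ft 6.79 Fr 1.04 Fz 2.80 w 0.0218
46.97 phi 422.6 act 61.1 R 0.0606 Ft 6.75 Fr 0.96 Fz 2.02 w 0.0221
47.27 phi 428.6 act 67.0 R 0.0606 Ft 7.51 Fr 1.73 Fz 2.26 w 0.0221
47.58 phi 434.6 act 73.0 R 0.0606 Ft 6.48 Fr 0.73 Fz 1.75 w 0.0220
47.89 phi 440.6 act 79.0 R 0.0606 Ft 7.01 Fr 1.39 Fz 2.76 w 0.0219
48.20 phi 446.6 act 85.0 R 0.0606 Ft 7.97 Fr 0.82 Fz 1.99 w 0.0222
48.51 phi 452.6 act 91.0 R 0.0606 Ft 7.65 Fr 1.06 Fz 1.57 w 0.0223
48.82 phi 458.6 act 97.0 R 0.0605 Ft 6.63 Fr 1.48 Fz 1.76 w 0.0220
49.12 phi 464.6 act 103.0 R 0.0605 Ft 6.54 Fr -0.28 Fz 1.43 w 0.0223
49.43 phi 470.6 act 109.0 R 0.0604 Ft 7.00 Fr 1.30 Fz 1.12 w 0.0223
49.74 phi 476.6 act 115.0 R 0.0604 Ft 6.68 Fr 0.98 Fz 1.22 w 0.0223
49.99 phi 478.0 act 116.1 R 0.0604 Ft 8.29 Fr 0.54 Fz 2.24 w 0.0218
51.5833 [0.60144299 0.17501524 0.41970383] [0.35207584 0.6880689  0.68715422] 0.05036741374542549
```

View pics/w9.png

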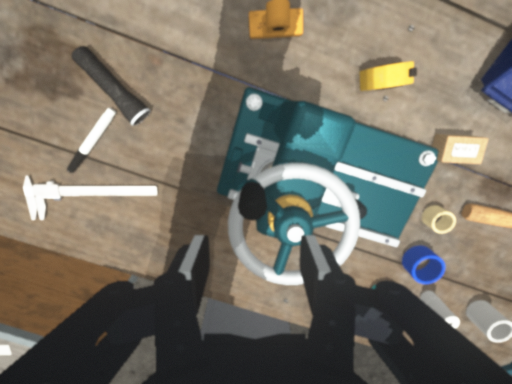

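The hand is clear of the wheel, the crank is at the expected angle (grip at ~(252,200)) and the pin still stands (top at ~(452,320)). I'll hand the job in.

```bash
python3 -c "
from plant import robot
print(robot.job_done(), robot.observe()['time'])"
```

```text
the job is handed in; nothing more can be done
the job is handed in; nothing more can be done
```

The job is handed in at about 52 s: the bronze bush is seated on the washer, the table is home, the wheel is wound about half a turn past the contact I felt, my hand is off, and the pin still stands; the clamp force was not measured directly and no verdict came back.

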